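Hold the cast lever level over its locating fixture

TASK

Pick up the blue cast lever by its balance point, which is marked with a yellow paint stripe close to its heavy end, and carry it level to the steel locating fixture, without touching the fixture. Turn it so that the big bore is straight above the thick steel spigot and the small bore straight above the thin brass pin, and hold it there level and still, with its underside about 4 cm above the tips of the pins. Finish while still holding it there (do not lower it or let go), and leave the fixture, bit carton, screw tin and sanding block alone.

Things in the scene. Friction and masses are not known exactly. Their poses are not given: they have to be found in the camera images.
- lever: Loose cast lever, 0.5 to 0.75 kg, flat on the bench. Heavy boss (50 mm across, 36 high, bore 26) at its -x end, light eye (28 mm across, 28 high, bore 14) at +x, bores 180 mm apart; straight blue arm between, 16 mm wide (along y), from 8 to 28 mm above the underside. Origin: on the underside plane below the balance point, 57 mm from the boss axis. x runs from boss to eye, z up.
- balance_mark (a point): The balance point (centre of mass along the arm) in the middle of the arm's section, 18 mm above the lever's underside; a yellow stripe 10 mm wide runs round the arm here.
- boss_bore (a point): Centre of the big bore's mouth in the lever's underside, 57 mm from the balance point.
- eye_bore (a point): Centre of the small bore's mouth in the lever's underside, 123 mm from the balance point.
- fixture: Fixed steel locating fixture: a dark base plate 230 x 90 x 16 mm with a thick steel spigot near its -x end and a thin brass pin near its +x end, 180 mm apart, both with tips 60 mm above the bench. Origin: centre of the plate's underside, on the bench; x points from the spigot to the pin, z up.
- spigot_tip (a point): Top centre of the thick steel spigot (24 mm diameter, goes with the lever's big bore), 60 mm above the bench.
- pin_tip (a point): Top centre of the thin brass pin (12 mm diameter, goes with the lever's small bore), 60 mm above the bench.
- bit_box: Bystander: small white carton, 45 x 125 x 42 mm, loose; origin at the centre of its underside.
- round_tin: Bystander: round dark tin with screws in it, 90 mm across, 29 mm high, loose; origin at the centre of its underside.
- sanding_block: Bystander: cork sanding block, 64 x 112 x 36 mm, loose; origin at the centre of its underside.

How it is judged (in metres and radians):
On the way:
1. the lever is lifted clear of the bench, level, gripped at its balance point (height (world z) of lever above 0.02 m and contact force between the fingers and lever above 2 N and x of the grasp point in the frame of lever between -0.022 and 0.022 m and angle between lever's own z axis and vertical below 0.07 rad), for 0.2 s.
At the end, for the whole second after the job is handed in: Still gripped within 22 mm of the balance point along the arm, level within 4 degrees, still; big bore within 10 mm of the spigot axis, small bore within 10 mm of the brass pin axis, both 15 to 75 mm above the tips, lever not touching the fixture (horizontal distance between boss_bore and spigot_tip below 0.01 m and horizontal distance between eye_bore and pin_tip below 0.01 m and z of boss_bore in the frame of spigot_tip between 0.015 and 0.075 m and z of eye_bore in the frame of pin_tip between 0.015 and 0.075 m and contact force between the fingers and lever above 2 N and x of the grasp point in the frame of lever between -0.022 and 0.022 m and angle between lever's own z axis and vertical below 0.07 rad and linear speed of lever below 0.02 m/s and angular speed of lever below 0.15 rad/s and contact force between lever and fixture below 0.1 N); the arm keeps its last pose, push and grip.
It fails at once if the lever is carried clearly out of level (more than 15 degrees) (height (world z) of balance_mark above 0.045 m and angle between lever's own z axis and vertical above 0.26 rad).
It fails at once if the lever or the robot knocks against the fixture (contact force between any of lever, the arm, the fingers and fixture above 1 N).
It fails at once if a bystander is disturbed (moved more than 15 mm) (distance of any of bit_box, round_tin, sanding_block from where it was at the start of the episode above 0.015 m).
It also fails if it takes over 38 s, if anything falls off the work surface, if the arm or the gripper's body presses on something with over 40 N, if the wrist force passes 120 N, or if a joint passes its speed limit or range.

ROBOT

A 7-joint arm with a two-finger parallel gripper is mounted at the origin on a cart in front of the work surface, level with it; the furniture and walls round the work are solid. World frame = base frame: x ahead of the robot, y to its left, z up, the work surface at z = 0. Lengths are in m, angles in degrees, forces in N, time in s.
With the tool pointing down it reaches from about 0.425 to 0.875 m from the base axis. Payload 4.7 kg.
Tool frame: the origin (TCP) lies between the finger pads; the fingertips stand 14 mm ahead of it and the grasp point (between the pads) lies 5 mm behind it (env.tip_reach is the distance from the TCP to the fingertips, in m); z points along the fingers, y is the direction in which the jaws open and shut (so a half turn about z gives the same grasp; the last joint's range is limited). The gripper opens to 87 mm and grips with 3 to 60 N. Pads are 19 mm wide; open, the fingers measure 117 mm over their backs; the gripper's body (75 mm by 190 mm) begins 51 mm behind the grasp point.
Start: joints at [-72.187, 18.392, -4.016, 83.108, 1.295, 78.541, -3.26], TCP at [0.19, 0.622, 0.199] pointing down, gripper open.
Joint ranges: [-163.93, 163.93], [-17.29, 119.83], [-79.2, 71.16], [3.27, 140.29], [-89.18, 269.18], [5.43, 117.66], [-154.24, 154.24]. Speed limits (degrees/s): [147.25, 147.25, 180, 180, 180, 180, 180].

INTERFACE

Orientations are given as [roll, pitch, yaw] about the fixed x, y, z axes, in that order (R = Rz(yaw) Ry(pitch) Rx(roll)).
In Python, from cell import env gives the robot as it stands. The module is installed in compiled form; this text tells all that it offers.
- The arm moves only by the shell command python3 -m pendant 'ROWS' [FORCE]. ROWS is JSON, a list of rows, each an object of numbers: "rx", "ry", "rz": the turn, a rotation vector about the tool's x, y, z in degrees; "tx", "ty", "tz": the shift along the tool's x, y, z in mm; "jaw": the finger opening in mm, from 0 to 87. In form: [{"rx": .., "ry": .., "rz": .., "tx": .., "ty": .., "tz": .., "jaw": ..}, ...]. A call has 1 to 20 rows; each row shifts and turns the commanded pose from where the row before left it, along the tool's axes as they then stand; what a row does not reach is not made up. A row lasts 1/12 s, in which the tool goes at most 41.7 mm and 7.16 degrees, less where a joint would pass 70% of its speed; a pose out of reach is approached as far as the arm can. A call with a gripper value outside its range is refused whole. The fingers move at their own pace and stop on an object; FORCE is the grip in N (left out, the last holds). Time passes only in rows, so rows that do not move let the fingers close. It gives the time, the measured TCP pose, the force and the opening at its end, in the units of the state.
- env.get_obs(): the state, without advancing time (a new reading comes with each control period).
- env.read_camera(name): name is "scene" or "top" or "wrist"; returns a dict with "img" (480x640x3 uint8, red, green, blue), "range_z" (480x640 float32, m along the optical axis (not along the pixel's ray), 0 where there is no reading), "vertical_fov" (degrees; the focal length in pixels is half the picture's height over the tangent of half this angle, whatever the lens; pixels are square), "cx", "cy" (the principal point, pixels), "world_to_cam" (4x4, takes a point from world to camera coordinates). Camera axes: x right, y up, looking along -z (the intrinsics and any distortion apply to the point x, -y, -z); pixel columns grow to the right and rows downward; lengths in m; the calibration is good to about 2 mm. A picture is of the moment at which its call begins.
- env.sign_off(): hands the job in, once; it reports no verdict.
The state is a dict: "time_s": time; "qpos": joint angles; "joint_velocities": joint speeds; "effort": joint torques, N m; "tool_pos": TCP position; "tool_rot": TCP orientation; "force": force on the tool from outside, world axes, zero at the start; "wrist_torque": the same for the moment, N m; "grip_width": finger opening in m.
Only numpy, scipy, OpenCV 4.12 (cv2) and the standard library are available. Lean on these libraries where they do the work, as an engineer would, in place of code of your own. Each camera call takes 0.05 s, during which the arm holds its last target.

## Working session

There is one attempt and no reset: what is moved stays moved. The work goes in short steps, Python scripts to look and compute and a shell command to move; the robot and the scene stay as the last step left them, time stands still between calls to the robot, and variables do not carry over. Pictures are saved under pics/ and viewed, and the job is handed in when it is done.

```bash
mkdir -p pics; cat > h.py <<'E'
import numpy as np, cv2
from cell import env
def grab(n):
    c=env.read_camera(n); return c
def save(c,p): cv2.imwrite(p,cv2.cvtColor(c['img'],cv2.COLOR_RGB2BGR))
def K(c):
    f=240/np.tan(np.radians(c['vertical_fov'])/2); return f,c['cx'],c['cy']
def ray(c,u,v):
    f,cx,cy=K(c); d=np.array([(u-cx)/f,-(v-cy)/f,-1.0]); T=np.linalg.inv(c['world_to_cam'])
    return T[:3,3],T[:3,:3]@d
def onplane(c,u,v,z):
    o,d=ray(c,u,v); return o+d*(z-o[2])/d[2]
def cloud(c):
    f,cx,cy=K(c); v,u=np.mgrid[:480,:640]; r=c['range_z']
    P=np.stack([(u-cx)/f*r,-(v-cy)/f*r,-r],-1); T=np.linalg.inv(c['world_to_cam'])
    return P@T[:3,:3].T+T[:3,3]
def proj(c,P):
    f,cx,cy=K(c); p=c['world_to_cam'][:3,:3]@np.array(P)+c['world_to_cam'][:3,3]
    return cx+f*p[0]/-p[2], cy-f*p[1]/-p[2]
E
python3 - <<'E'
from h import *
for n in ['scene','top','wrist']:
    c=grab(n); save(c,f'pics/{n}0.png'); print(n,{k:(v if not hasattr(v,'shape') or v.size<20 else v.shape) for k,v in c.items()})
print(env.get_obs(), env.tip_reach)
E
```

```text
scene {'img': (480, 640, 3), 'range_z': (480, 640), 'vertical_fov': 53.11658821239335, 'cx': 326.9020529293312, 'cy': 243.16608626728154, 'world_to_cam': array([[ 0.85755843, -0.51422825,  0.0127609 , -0.45842901],
       [ 0.37506272,  0.64207011,  0.66863587, -0.25925968],
       [-0.35202485, -0.56860819,  0.74348048, -1.00626971],
       [ 0.        ,  0.        ,  0.        ,  1.        ]])}
top {'img': (480, 640, 3), 'range_z': (480, 640), 'vertical_fov': 46.458873377222645, 'cx': 320.04757290924533, 'cy': 247.44312864253786, 'world_to_cam': array([[-1.76537425e-02, -9.99843630e-01, -1.03035100e-03,
         3.78403620e-03],
       [ 9.73359300e-01, -1.74217199e-02,  2.28622300e-01,
        -5.66978120e-01],
       [-2.28604501e-01,  3.03313747e-03,  9.73514654e-01,
        -1.43330176e+00],
       [ 0.00000000e+00,  0.00000000e+00,  0.00000000e+00,
         1.00000000e+00]])}
wrist {'img': (480, 640, 3), 'range_z': (480, 640), 'vertical_fov': 58.08022821891422, 'cx': 317.5469637432711, 'cy': 243.12947422321125, 'world_to_cam': array([[ 0.29301348,  0.95610519, -0.00244304, -0.
[... 197 characters left out ...]
'time_s': 0.15, 'qpos': array([-72.18719665,  18.43047715,  -4.01562975,  83.15837922,
         1.29669985,  78.54209133,  -3.25778953]), 'joint_velocities': array([ 0.03962953, -0.21853789, -0.05072918, -0.14870753, -0.03375049,
       -0.0535716 ,  0.05196074]), 'effort': array([-6.19482998e-04, -4.91799617e+01, -4.05027252e-01, -3.12876606e+01,
       -6.38941862e-02,  4.04864433e-02,  1.25463680e-04]), 'tool_pos': array([0.19001895, 0.621127  , 0.19840361]), 'tool_rot': array([-1.79914365e+02,  6.72245045e-03,  1.62999228e+02]), 'force': array([-0.18085955,  0.9368593 , -0.23773716]), 'wrist_torque': array([ 0.00405377, -0.01477537,  0.02943519]), 'grip_width': 0.08723138056308528} 0.014
```

View pics/scene0.png

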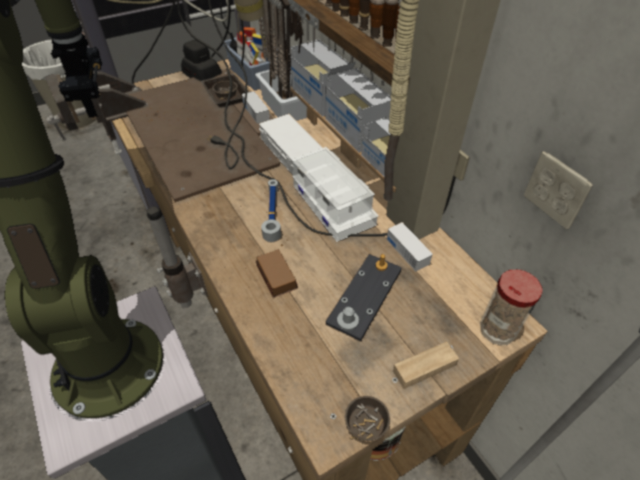

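View pics/top0.png

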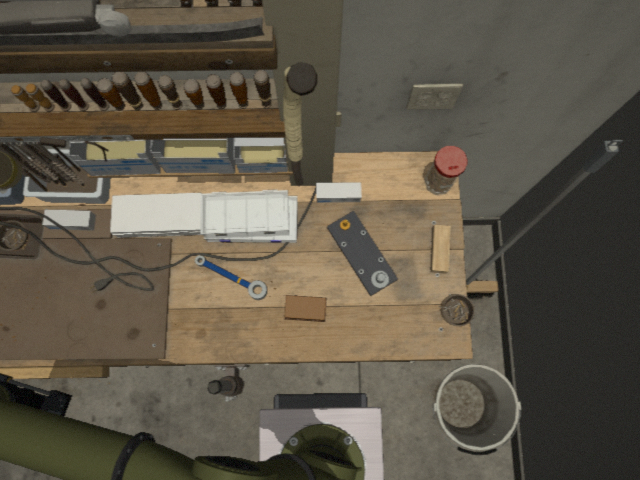

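View pics/wrist0.png

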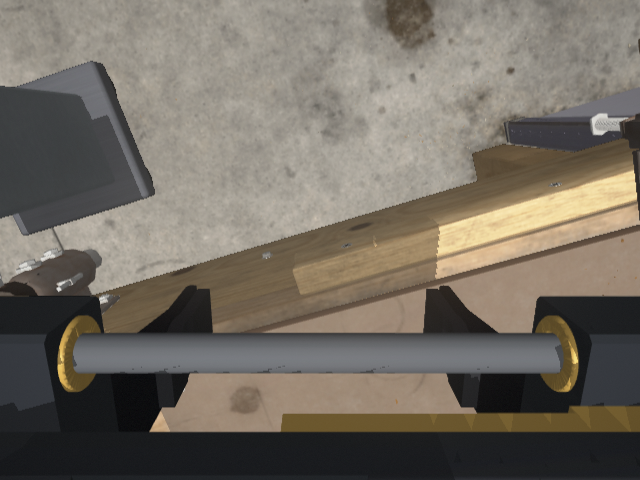

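The top view shows the blue lever with its boss near (258,290), its eye near (200,260) and the stripe near (240,282). The fixture spigot is near (380,279) and the brass pin near (345,225). The cork block, tin, carton and a white box with a cable are nearby. Next I'll measure positions.

```bash
python3 - <<'E'
from h import *
for n in ['top','scene']:
    c=grab(n); im=c['img']; hsv=cv2.cvtColor(im,cv2.COLOR_RGB2HSV); P=cloud(c)
    if n=='top': boxes={'lever':(185,245,280,310),'fix':(320,205,405,300)}
    else: boxes={'lever':(250,170,300,250),'fix':(320,245,410,345)}
    for k,(a,b,d,e) in boxes.items():
        crop=im[b:e,a:d]; save({'img':cv2.resize(crop,None,fx=6,fy=6,interpolation=cv2.INTER_CUBIC)},f'pics/{n}_{k}.png')
    a,b,d,e=boxes['lever']
    m=np.zeros((480,640),bool); m[b:e,a:d]=True
    blue=m&(hsv[...,0]>95)&(hsv[...,0]<130)&(hsv[...,1]>120)
    yel=m&(hsv[...,0]>18)&(hsv[...,0]<32)&(hsv[...,1]>170)
    for nm,mk in [('blue',blue),('yel',yel)]:
        ys,xs=np.nonzero(mk)
        if len(xs): print(n,nm,len(xs),xs.mean(),ys.mean(),'plane',onplane(c,xs.mean(),ys.mean(),.028),'cloud',np.median(P[mk],0))
    q=P[b:e,a:d].reshape(-1,3)
    for lo,hi in [(.030,.045)]:
        s=q[(q[:,2]>lo)&(q[:,2]<hi)]; print('boss top',len(s),s.mean(0),s.min(0),s.max(0))
    a,b,d,e=boxes['fix']; q=P[b:e,a:d].reshape(-1,3); s=q[(q[:,2]>.045)&(q[:,2]<.075)]; print('pins',len(s)); 
    if len(s): 
        _,lab,cen=cv2.kmeans(s[:,:2].astype(np.float32),2,None,(3,50,1e-5),5,0); print(cen,np.bincount(lab[:,0]),s[:,2].max())
    bench=P[260:340,180:460] if n=='top' else P[200:280,180:240]; print('bench z',np.median(bench[...,2]))
E
```

```text
top blue 229 224.65502183406113 272.89956331877727 plane [0.50930074 0.25440167 0.028     ] cloud [0.51023398 0.25643846 0.02836108]
top yel 8 238.5 280.0 plane [0.48903932 0.21641751 0.028     ] cloud [0.48891169 0.21632372 0.02924581]
boss top 299 [0.48059237 0.19930013 0.03469401] [0.43742411 0.14073415 0.03000389] [0.55955982 0.33572988 0.04330239]
pins 86
[[ 0.4847317  -0.16719365]
 [ 0.63959634 -0.07682402]] [69 17] 0.06704716845768677
bench z 0.000958362053178341
scene blue 132 272.0833333333333 200.71212121212122 plane [0.51285762 0.25563062 0.028     ] cloud [0.51363814 0.25790096 0.02742937]
boss top 238 [0.48475282 0.18669861 0.03535968] [0.43742345 0.13817398 0.03010737] [0.6056911  0.32883942 0.04414143]
pins 138
[[ 0.6395454  -0.07872383]
 [ 0.48438174 -0.1703754 ]] [ 32 106] 0.06237229875469952
bench z -0.00044431865981159335
```

View pics/top_lever.png

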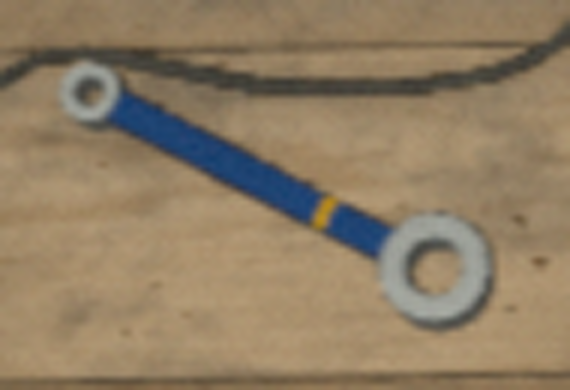

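View pics/top_fix.png

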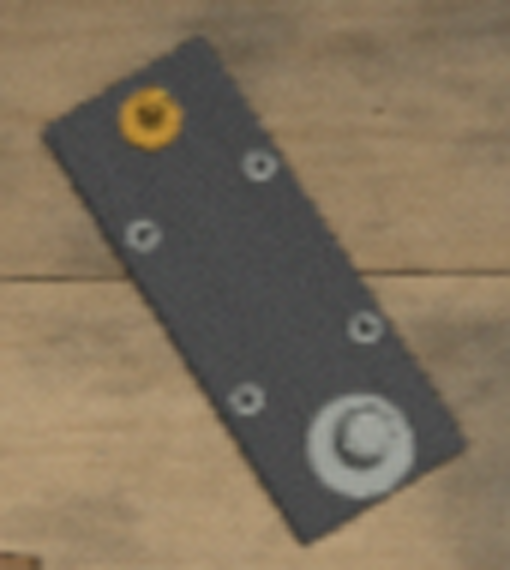

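View pics/scene_fix.png

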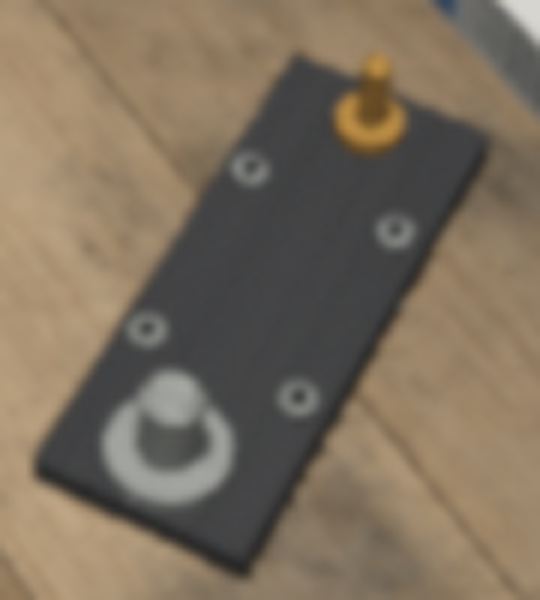

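View pics/scene_lever.png

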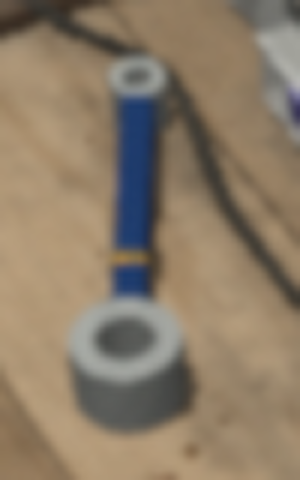

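The crops show ring centres, stripe and pin tips clearly. I'll cast these onto their height planes from both views.

```bash
cat > m.py <<'E'
from h import *
offs={'top':{'l':(185,245),'f':(320,205)},'scene':{'l':(250,170),'f':(320,245)}}
pts={'top':{'boss':('l',436,270,.036),'eye':('l',91,93,.028),'mark':('l',325,212,.028),'spig':('f',368,437,.06),'pin':('f',152,117,.06)},
'scene':{'boss':('l',128,340,.036),'eye':('l',138,76,.028),'mark':('l',130,258,.027),'spig':('f',173,397,.06),'pin':('f',377,64,.06)}}
R={}
for n in pts:
    c=grab(n)
    for k,(o,x,y,z) in pts[n].items():
        u=(x+.5)/6-.5+offs[n][o][0]; v=(y+.5)/6-.5+offs[n][o][1]
        R[n,k]=onplane(c,u,v,z); print(n,k,R[n,k].round(4))
    for a,b in [('boss','eye'),('spig','pin'),('boss','mark')]:
        d=(R[n,b]-R[n,a])[:2]; print(n,a,b,np.linalg.norm(d).round(4),np.degrees(np.arctan2(d[1],d[0])).round(2))
E
python3 m.py
```

```text
top boss [0.4606 0.1644 0.036 ]
top eye [0.5462 0.3233 0.028 ]
top mark [0.4893 0.2157 0.028 ]
top spig [ 0.4836 -0.1666  0.06  ]
top pin [ 0.6323 -0.075   0.06  ]
top boss eye 0.1804 61.69
top spig pin 0.1746 31.62
top boss mark 0.0588 60.82
scene boss [0.4639 0.1631 0.036 ]
scene eye [0.5484 0.3235 0.028 ]
scene mark [0.4906 0.2163 0.027 ]
scene spig [ 0.486  -0.1698  0.06  ]
scene pin [ 0.641 -0.078  0.06 ]
scene boss eye 0.1813 62.2
scene spig pin 0.1802 30.64
scene boss mark 0.0595 63.29
```

```bash
python3 - <<'E'
from h import *
P=np.concatenate([cloud(grab(n)).reshape(-1,3) for n in ['top','scene']])
P=P[np.isfinite(P).all(1)]
print('cols y:',[f'{y:.2f}' for y in np.arange(.75,-.36,-.06)])
for x in np.arange(.2,.9,.05):
    print(f'{x:.2f}',[int(1000*P[(abs(P[:,0]-x)<.025)&(abs(P[:,1]-y)<.03)&(P[:,2]<.6)][:,2].max(initial=-.001)) for y in np.arange(.75,-.36,-.06)])
q=P[(P[:,2]>.06)&(P[:,2]<.5)&(P[:,1]>0.05)&(P[:,1]<.4)&(P[:,0]>.4)&(P[:,0]<.75)]
for y in np.arange(.05,.4,.05):
    s=q[abs(q[:,1]-y)<.025]; print(round(y,2), s[:,0].min() if len(s) else None)
E
```

```text
cols y: ['0.75', '0.69', '0.63', '0.57', '0.51', '0.45', '0.39', '0.33', '0.27', '0.21', '0.15', '0.09', '0.03', '-0.03', '-0.09', '-0.15', '-0.21', '-0.27', '-0.33']
0.20 [-1, 337, 491, 503, 340, -1, -1, -1, 147, 139, -1, -1, -1, -1, -1, -1, -1, -1, -1]
0.25 [11, 338, 485, 6, 8, 6, 8, 4, 138, 11, 7, 6, 6, 8, 6, 6, 10, 10, 10]
0.30 [25, 24, 24, 25, 23, 25, 23, 15, 16, 8, 10, 10, 10, 9, 8, 8, 9, 9, 10]
0.35 [27, 26, 24, 26, 25, 24, 22, 9, 10, 9, 8, 8, 8, 9, 10, 9, 11, 9, 36]
0.40 [26, 24, 26, 26, 24, 25, 22, 10, 9, 11, 7, 43, 46, 44, 8, 12, 9, 10, 34]
0.45 [24, 25, 35, 42, 28, 27, 23, 11, 10, 43, 44, 39, 42, 41, 8, 56, 31, 10, 34]
0.50 [26, 25, 39, 44, 39, 31, 23, 11, 36, 41, 43, 11, 10, 12, 28, 67, 57, 9, 37]
0.55 [51, 36, 41, 32, 34, 29, 23, 35, 36, 16, 15, 12, 11, 8, 25, 29, 21, 13, 39]
0.60 [96, 73, 64, 64, 67, 67, 67, 105, 107, 106, 107, 109, 41, 26, 26, 26, 9, 10, 37]
0.65 [362, 426, 66, 68, 69, 68, 69, 103, 108, 111, 108, 109, 45, 24, 65, 21, 11, 11, 34]
0.70 [124, 426, 100, 424, 70, 69, 68, 105, 108, 107, 108, 531, 599, 50, 54, 48, 8, 12, 164]
0.75 [349, 423, 424, 425, 424, 426, 425, 424, 425, 425, 425, 599, 599, 599, 49, 48, 9, 7, 175]
0.80 [217, 423, 500, 520, 526, 526, 543, 541, 528, 526, 533, 540, -1, 599, 10, 12, 11, 11, 174]
0.85 [292, 449, 451, 454, 449, 453, 450, 452, 487, 452, 452, 447, -1, 599, 599, 599, 599, 599, 599]
0.05 0.6099850199499046
0.1 0.602726848746338
0.15 0.6019424275940032
0.2 0.6039060782788375
0.25 0.598869578356096
0.3 0.6020871318387052
0.35 0.6174100822178578
```

```bash
python3 -m pendant '[{"tx":-29,"ty":-21.6},{"tx":-29,"ty":-21.6},{"tx":-29,"ty":-21.6},{"tx":-29,"ty":-21.6},{"tx":-29,"ty":-21.6},{"tx":-29,"ty":-21.6},{"tx":-29,"ty":-21.6},{"tx":-29,"ty":-21.6},{"tx":-29,"ty":-21.6},{"tx":-29,"ty":-21.6},{"tx":-29,"ty":-21.6},{"tx":-29,"ty":-21.6},{"tx":-29,"ty":-21.6},{"tx":-29,"ty":-21.6}]'
python3 -m pendant '[{"rz":6.75},{"rz":6.75},{"rz":6.75},{"rz":6.75},{"rz":6.75},{"rz":6.75},{"rz":6.75},{"rz":6.75},{"rz":6.75},{"rz":6.75},{"rz":6.75},{"rz":6.75},{"rz":6.75},{"rz":6.75},{"rz":6.5},{}]'
python3 - <<'E'
from h import *
c=grab('wrist'); save(c,'pics/wrist1.png'); o=env.get_obs(); print(o['tool_pos'],o['tool_rot'],o['qpos'],o['force'])
for n,p in dict(boss=(.462,.164,.036),mark=(.4888,.2143,.028),eye=(.547,.3235,.028)).items(): print(n,proj(c,p))
E
```

```text
[0.19012301 0.62156883 0.19922876] [-1.79999706e+02  3.14950905e-03  1.62995280e+02] [-72.18801018  18.39425545  -4.01536908  83.11110845   1.29508449
  78.54006889  -3.26092791] [1.1013303  0.29089033 0.39265351]
boss (np.float64(-14.55186450867211), np.float64(574.6360322215986))
mark (np.float64(43.843212302931306), np.float64(574.7983952364937))
eye (np.float64(156.63200390102304), np.float64(590.918320978439))invalid input at $[0]: expected keys rx, ry, rz, tx, ty, tz, jaw
invalid input at $[0]: expected keys rx, ry, rz, tx, ty, tz, jaw
```

View pics/wrist1.png

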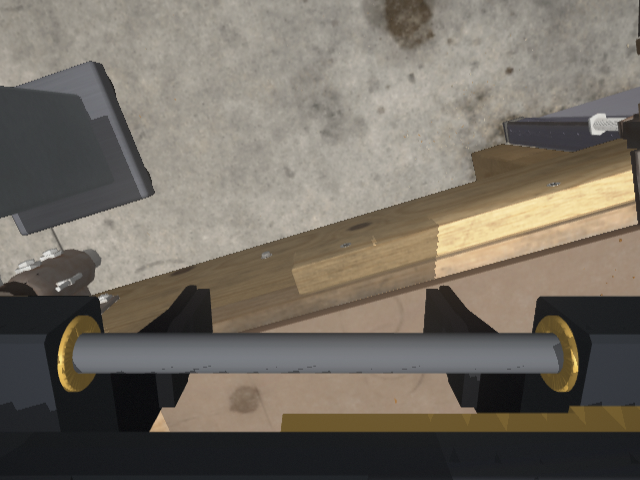

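The call was refused because every row needs all the keys, so the wrist view is unchanged: bench edge and jaws only.

```bash
python3 -m pendant '[{"rx":0,"ry":0,"rz":0,"tx":-29,"ty":-21.6,"tz":0,"jaw":87},{"rx":0,"ry":0,"rz":0,"tx":-29,"ty":-21.6,"tz":0,"jaw":87},{"rx":0,"ry":0,"rz":0,"tx":-29,"ty":-21.6,"tz":0,"jaw":87},{"rx":0,"ry":0,"rz":0,"tx":-29,"ty":-21.6,"tz":0,"jaw":87},{"rx":0,"ry":0,"rz":0,"tx":-29,"ty":-21.6,"tz":0,"jaw":87},{"rx":0,"ry":0,"rz":0,"tx":-29,"ty":-21.6,"tz":0,"jaw":87},{"rx":0,"ry":0,"rz":0,"tx":-29,"ty":-21.6,"tz":0,"jaw":87},{"rx":0,"ry":0,"rz":0,"tx":-29,"ty":-21.6,"tz":0,"jaw":87},{"rx":0,"ry":0,"rz":0,"tx":-29,"ty":-21.6,"tz":0,"jaw":87},{"rx":0,"ry":0,"rz":0,"tx":-29,"ty":-21.6,"tz":0,"jaw":87},{"rx":0,"ry":0,"rz":0,"tx":-29,"ty":-21.6,"tz":0,"jaw":87},{"rx":0,"ry":0,"rz":0,"tx":-29,"ty":-21.6,"tz":0,"jaw":87},{"rx":0,"ry":0,"rz":0,"tx":-29,"ty":-21.6,"tz":0,"jaw":87},{"rx":0,"ry":0,"rz":0,"tx":-29,"ty":-21.6,"tz":0,"jaw":87}]'
python3 -m pendant '[{"rx":0,"ry":0,"rz":6.75,"tx":0,"ty":0,"tz":0,"jaw":87},{"rx":0,"ry":0,"rz":6.75,"tx":0,"ty":0,"tz":0,"jaw":87},{"rx":0,"ry":0,"rz":6.75,"tx":0,"ty":0,"tz":0,"jaw":87},{"rx":0,"ry":0,"rz":6.75,"tx":0,"ty":0,"tz":0,"jaw":87},{"rx":0,"ry":0,"rz":6.75,"tx":0,"ty":0,"tz":0,"jaw":87},{"rx":0,"ry":0,"rz":6.75,"tx":0,"ty":0,"tz":0,"jaw":87},{"rx":0,"ry":0,"rz":6.75,"tx":0,"ty":0,"tz":0,"jaw":87},{"rx":0,"ry":0,"rz":6.75,"tx":0,"ty":0,"tz":0,"jaw":87},{"rx":0,"ry":0,"rz":6.75,"tx":0,"ty":0,"tz":0,"jaw":87},{"rx":0,"ry":0,"rz":6.75,"tx":0,"ty":0,"tz":0,"jaw":87},{"rx":0,"ry":0,"rz":6.75,"tx":0,"ty":0,"tz":0,"jaw":87},{"rx":0,"ry":0,"rz":6.75,"tx":0,"ty":0,"tz":0,"jaw":87},{"rx":0,"ry":0,"rz":6.75,"tx":0,"ty":0,"tz":0,"jaw":87},{"rx":0,"ry":0,"rz":6.75,"tx":0,"ty":0,"tz":0,"jaw":87},{"rx":0,"ry":0,"rz":6.5,"tx":0,"ty":0,"tz":0,"jaw":87},{"rx":0,"ry":0,"rz":0,"tx":0,"ty":0,"tz":0,"jaw":87}]'
python3 - <<'E'
from h import *
c=grab('wrist'); save(c,'pics/wrist2.png'); o=env.get_obs(); print(o['tool_pos'],o['tool_rot'],o['qpos'],o['force'])
for n,p in dict(boss=(.462,.164,.036),mark=(.4888,.2143,.028),eye=(.547,.3235,.028)).items(): print(n,proj(c,p))
E
```

```text
time_s: 1.67
tool_pos: [0.4908, 0.2122, 0.1997]
tool_rot: [179.9, 0.0, 163.0]
force: [1.2, 0.1, 0.1]
grip_width: 0.0869
time_s: 3.0
tool_pos: [0.49, 0.2137, 0.1995]
tool_rot: [180.0, -0.0, 61.8]
force: [-0.0, -0.9, -0.7]
grip_width: 0.0871
[0.48997243 0.21369832 0.19943421] [ 1.79992702e+02 -1.94269157e-02  6.21289549e+01] [-45.67053066   4.06363463  20.31657933 100.28839351  -1.4597348
  75.88446501 -52.91633553] [-0.23884593 -0.01573011 -0.09993007]
boss (np.float64(315.885179054218), np.float64(278.30516658137014))
mark (np.float64(315.6644564709554), np.float64(211.38800666204742))
eye (np.float64(315.06841918670807), np.float64(52.507272107750936))
```

View pics/wrist2.png

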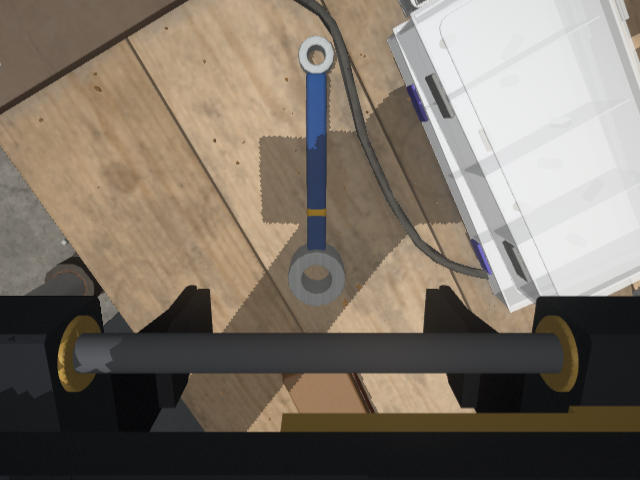

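The wrist view shows the lever running vertically: boss (316,278), stripe (316,212), eye (316,55), within 3 px of the prediction. A cable lies to the right near (395,212). I'll narrow the jaws to clear it and go down.

```bash
python3 -m pendant '[{"rx":0,"ry":0,"rz":0,"tx":0,"ty":0,"tz":20,"jaw":46},{"rx":0,"ry":0,"rz":0,"tx":0,"ty":0,"tz":25,"jaw":46},{"rx":0,"ry":0,"rz":0,"tx":0,"ty":0,"tz":25,"jaw":46},{"rx":0,"ry":0,"rz":0,"tx":0,"ty":0,"tz":25,"jaw":46},{"rx":0,"ry":0,"rz":0,"tx":0,"ty":0,"tz":20,"jaw":46},{"rx":0,"ry":0,"rz":0,"tx":0,"ty":0,"tz":10,"jaw":46},{"rx":0,"ry":0,"rz":0,"tx":0,"ty":0,"tz":0,"jaw":46},{"rx":0,"ry":0,"rz":0,"tx":0,"ty":0,"tz":0,"jaw":46}]'
python3 - <<'E'
from h import *
c=grab('wrist'); save(c,'pics/wrist3.png'); o=env.get_obs(); print(o['tool_pos'],o['tool_rot'],o['force'])
c=grab('scene'); save({'img':cv2.resize(c['img'][100:280,180:420],None,fx=3,fy=3)},'pics/scene3.png')
E
```

```text
time_s: 3.72
tool_pos: [0.4901, 0.2138, 0.0746]
tool_rot: [180.0, -0.0, 62.1]
force: [0.8, 0.1, 0.7]
grip_width: 0.0476
[0.49082852 0.21412642 0.07546651] [ 1.79942996e+02 -9.12165405e-02  6.20567235e+01] [-0.48121978  0.12608908  0.64379483]
```

View pics/wrist3.png

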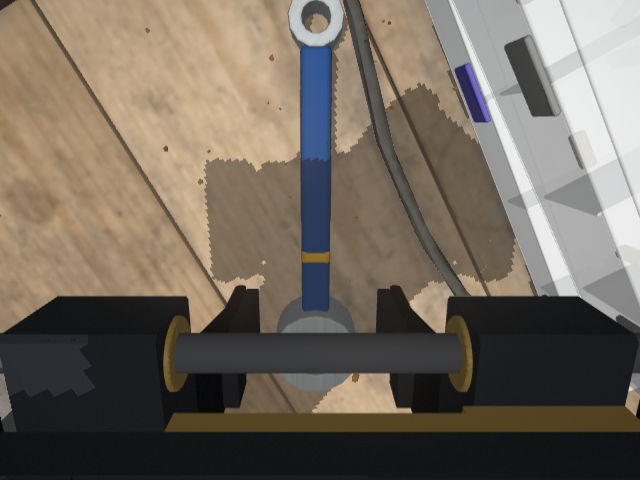

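View pics/scene3.png

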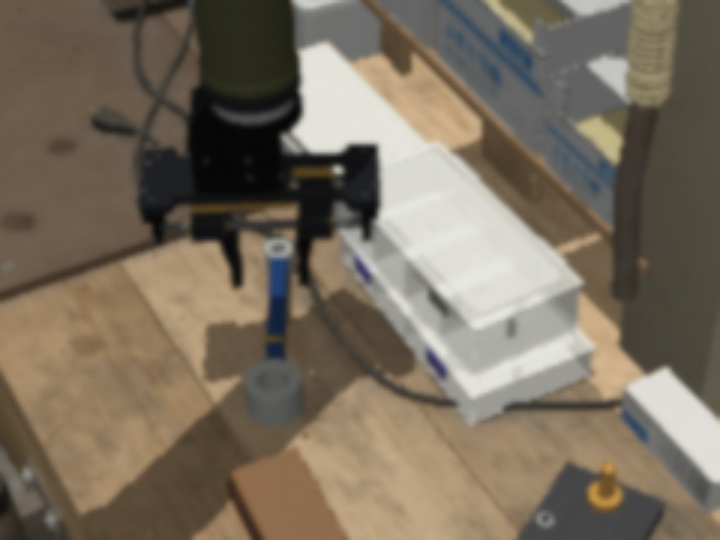

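```bash
python3 - <<'E'
from h import *
c=grab('wrist'); P=cloud(c); T=env.get_obs()
yaw=np.radians(62); t=T['tool_pos']
R=np.array([[np.cos(yaw),np.sin(yaw),0],[np.sin(yaw),-np.cos(yaw),0],[0,0,-1]])
Q=(P-t)@R  # tool coords
r=c['range_z']
for u,v in [(625,320),(610,350),(560,320),(520,370),(480,310),(620,250),(570,280),(520,200),(480,110),(560,290)]:
    print(u,v,round(float(r[v,u]),3),'tool',Q[v,u].round(3),'world',P[v,u].round(3))
E
```

```text
625 320 0.196 tool [-0.014  0.14  -0.007] world [0.608 0.136 0.083]
610 350 0.077 tool [ 0.034  0.052 -0.118] world [0.553 0.22  0.194]
560 320 0.083 tool [ 0.036  0.047 -0.11 ] world [0.549 0.224 0.186]
520 370 0.078 tool [ 0.029  0.036 -0.117] world [0.537 0.223 0.193]
480 310 0.086 tool [ 0.037  0.032 -0.107] world [0.537 0.231 0.183]
620 250 0.171 tool [ 0.024  0.12  -0.023] world [0.608 0.179 0.099]
570 280 0.236 tool [-0.01   0.138  0.035] world [0.608 0.141 0.041]
520 200 0.226 tool [0.033 0.106 0.037] world [0.6   0.194 0.039]
480 110 0.213 tool [0.078 0.08  0.036] world [0.599 0.246 0.04 ]
560 290 0.239 tool [-0.017  0.134  0.037] world [0.602 0.136 0.039]
```

The box face is at x≈0.600–0.608, so clearance is adequate, especially with the jaws narrowed. Going down the rest of the way.

```bash
python3 -m pendant '[{"rx":0,"ry":0,"rz":0,"tx":0,"ty":0,"tz":14,"jaw":46},{"rx":0,"ry":0,"rz":0,"tx":0,"ty":0,"tz":14,"jaw":46},{"rx":0,"ry":0,"rz":0,"tx":0,"ty":0,"tz":14,"jaw":46},{"rx":0,"ry":0,"rz":0,"tx":0,"ty":0,"tz":9,"jaw":46},{"rx":0,"ry":0,"rz":0,"tx":0,"ty":0,"tz":4,"jaw":46},{"rx":0,"ry":0,"rz":0,"tx":0,"ty":0,"tz":0,"jaw":46},{"rx":0,"ry":0,"rz":0,"tx":0,"ty":0,"tz":0,"jaw":46}]'
```

```text
time_s: 4.45
tool_pos: [0.4905, 0.2139, 0.02]
tool_rot: [180.0, -0.1, 62.0]
force: [1.2, 0.5, 1.0]
grip_width: 0.0462
```

```bash
python3 -m pendant '[{"rx":0,"ry":0,"rz":0,"tx":0,"ty":0,"tz":0,"jaw":30},{"rx":0,"ry":0,"rz":0,"tx":0,"ty":0,"tz":0,"jaw":20},{"rx":0,"ry":0,"rz":0,"tx":0,"ty":0,"tz":0,"jaw":10},{"rx":0,"ry":0,"rz":0,"tx":0,"ty":0,"tz":0,"jaw":5},{"rx":0,"ry":0,"rz":0,"tx":0,"ty":0,"tz":0,"jaw":5},{"rx":0,"ry":0,"rz":0,"tx":0,"ty":0,"tz":0,"jaw":5},{"rx":0,"ry":0,"rz":0,"tx":0,"ty":0,"tz":0,"jaw":5},{"rx":0,"ry":0,"rz":0,"tx":0,"ty":0,"tz":0,"jaw":5}]' 40
python3 - <<'E'
from h import *
c=grab('wrist'); save(c,'pics/wrist4.png')
E
```

```text
time_s: 5.12
tool_pos: [0.49, 0.2137, 0.0193]
tool_rot: [180.0, -0.0, 62.0]
force: [-0.3, -0.0, 0.5]
grip_width: 0.0066
```

View pics/wrist4.png

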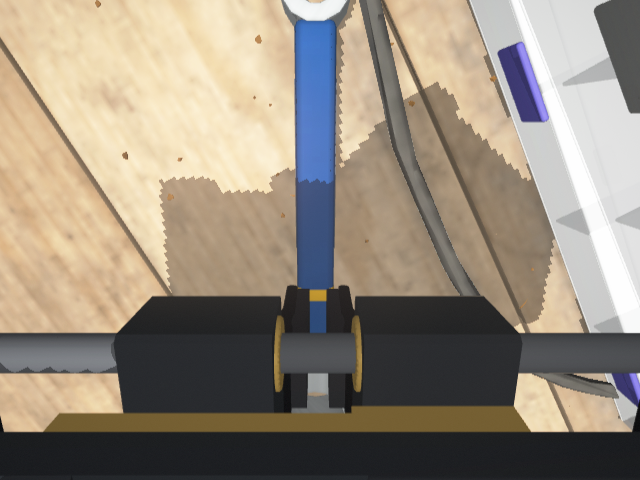

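The grip width of 6.6 mm doesn't match the 16 mm arm, and the wrist view shows a narrow finger gap at (318,296). I'll check from the other views before lifting.

```bash
python3 - <<'E'
from h import *
c=grab('scene'); save({'img':cv2.resize(c['img'][140:260,210:370],None,fx=5,fy=5,interpolation=cv2.INTER_CUBIC)},'pics/scene5.png')
c=grab('top'); save({'img':cv2.resize(c['img'][230:320,180:300],None,fx=6,fy=6,interpolation=cv2.INTER_CUBIC)},'pics/top5.png')
c=grab('wrist'); save({'img':cv2.resize(c['img'][240:440,220:420],None,fx=3,fy=3,interpolation=cv2.INTER_CUBIC)},'pics/wrist5.png')
r=c['range_z']; P=cloud(c)
for u,v in [(290,300),(345,300),(318,296),(317,320),(317,250),(300,320),(335,320),(318,385)]: print(u,v,r[v,u],P[v,u].round(4))
o=env.get_obs(); print(o['grip_width'],o['force'],o['time_s'])
E
```

```text
290 300 0.15979074 [0.4855 0.2268 0.0576]
345 300 0.15962335 [0.5034 0.2173 0.0578]
318 296 0.19083865 [0.4896 0.2125 0.0283]
317 320 0.19310933 [0.484  0.2028 0.0291]
317 250 0.18468039 [0.4993 0.2315 0.0287]
300 320 0.1473112 [0.4884 0.2234 0.071 ]
335 320 0.14536244 [0.4993 0.2186 0.0728]
318 385 0.19300434 [0.4713 0.178  0.0371]
0.005410596072035409 [0.01648065 0.47746468 0.51312012] 5.3167
```

View pics/scene5.png

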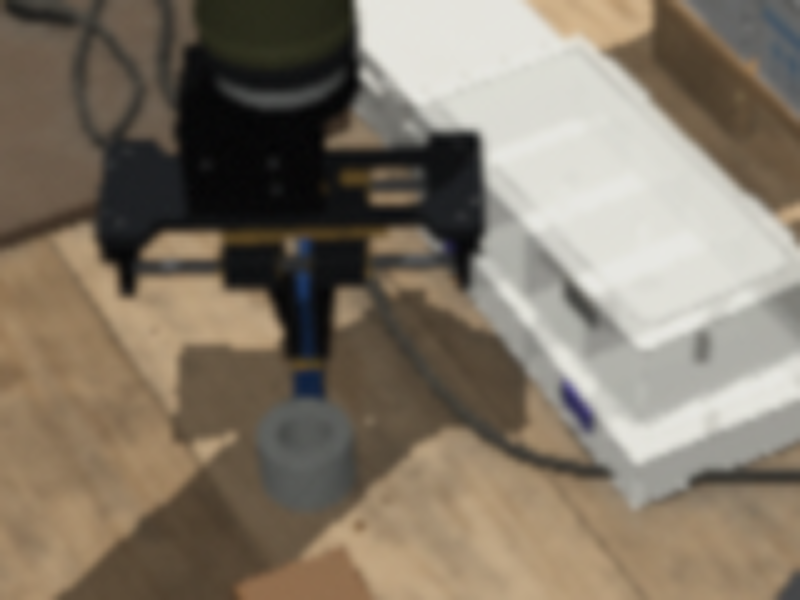

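View pics/wrist5.png

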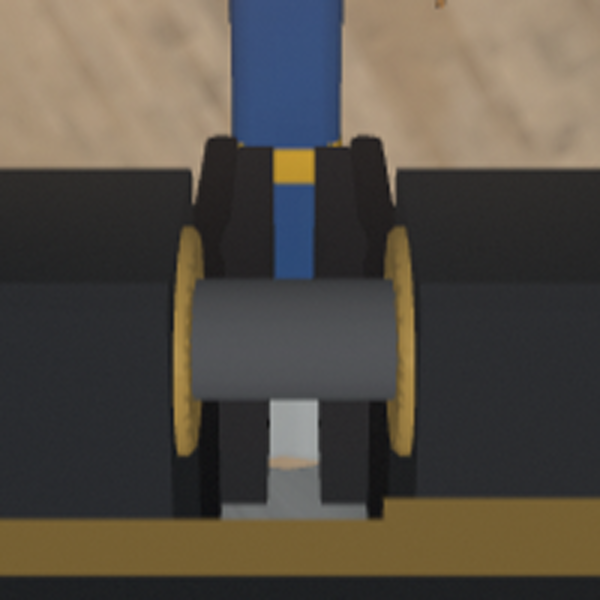

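```bash
python3 - <<'E'
from h import *
c=grab('wrist'); P=cloud(c); o=env.get_obs(); t=o['tool_pos']; yaw=np.radians(62)
R=np.array([[np.cos(yaw),np.sin(yaw),0],[np.sin(yaw),-np.cos(yaw),0],[0,0,-1]])
Q=((P-t)@R*1000)
for u in [293,303,309,328,335,346]:
    print(u,[(v,Q[v,u].round(0).astype(int).tolist()) for v in range(282,330,4)])
print(o['grip_width'])
E
```

```text
293 [(282, [-5, -12, 17]), (286, [10, -10, -25]), (290, [10, -9, -29]), (294, [10, -9, -34]), (298, [10, -9, -38]), (302, [10, -9, -42]), (306, [10, -9, -45]), (310, [10, -8, -48]), (314, [9, -8, -50]), (318, [10, -8, -54]), (322, [10, -8, -57]), (326, [9, -8, -59])]
303 [(282, [6, -6, -10]), (286, [4, -6, -10]), (290, [9, -6, -27]), (294, [8, -6, -29]), (298, [8, -5, -34]), (302, [9, -5, -38]), (306, [9, -5, -42]), (310, [8, -5, -45]), (314, [8, -5, -48]), (318, [9, -5, -52]), (322, [8, -5, -54]), (326, [8, -5, -56])]
309 [(282, [6, -4, -10]), (286, [4, -4, -10]), (290, [8, -3, -25]), (294, [8, -3, -29]), (298, [8, -3, -34]), (302, [8, -3, -37]), (306, [8, -3, -40]), (310, [8, -3, -45]), (314, [8, -3, -48]), (318, [7, -3, -49]), (322, [6, -3, -48]), (326, [5, -3, -50])]
328 [(282, [5, 5, -9]), (286, [4, 5, -9]), (290, [9, 4, -26]), (294, [8, 4, -30]), (298, [8, 4, -33]), (302, [8, 4, -37]), (306, [8, 4, -41]), (310, [8, 4, -44]), (314, [8, 4, -48]), (318, [8, 4, -50]), (322, [8, 4, -54]), (326, [8, 4, -57])]
335 [(282, [-5, 9, 17]), (286, [-7, 9, 18]), (290, [8, 7, -25]), (294, [8, 7, -29]), (298, [8, 7, -34]), (302, [8, 7, -37]), (306, [8, 6, -41]), (310, [8, 6, -45]), (314, [9, 6, -49]), (318, [8, 6, -51]), (322, [8, 6, -53]), (326, [9, 6, -58])]
346 [(282, [-5, 15, 19]), (286, [-7, 14, 17]), (290, [10, 11, -29]), (294, [10, 11, -33]), (298, [10, 11, -37]), (302, [10, 10, -41]), (306, [9, 10, -44]), (310, [10, 10, -48]), (314, [10, 10, -51]), (318, [10, 10, -54]), (322, [10, 9, -57]), (326, [10, 9, -61])]
0.004834056407160003
```

The wrist depth shows the visible fingers ending about 25 mm behind the reported TCP, so they are above the arm rather than around it. I'll check this independently from the scene camera.

```bash
python3 - <<'E'
from h import *
c=grab('scene'); im=cv2.resize(c['img'][140:260,210:370],None,fx=5,fy=5,interpolation=cv2.INTER_CUBIC)
o=env.get_obs(); yaw=np.radians(62); x=np.array([np.cos(yaw),np.sin(yaw)]); y=np.array([np.sin(yaw),-np.cos(yaw)])
for z,col in [(.005,(255,0,0)),(.044,(0,255,0))]:
    for s in (-12,12):
        p=o['tool_pos'][:2]-x*.0095+y*s/1000
        u,v=proj(c,[*p,z]); cv2.circle(im,(int((u-210)*5),int((v-140)*5)),4,col,-1)
save({'img':im[150:450,150:450].repeat(2,0).repeat(2,1)},'pics/scene6.png')
print(o['tool_pos'],o['qpos'],o['joint_velocities'].round(1))
w=grab('wrist'); Twc=np.linalg.inv(w['world_to_cam']); print('cam minus tcp',Twc[:3,3]-o['tool_pos'])
E
```

```text
[0.48997675 0.21372231 0.01928367] [-44.13397075  14.21796956  19.82374333 111.49796011  -5.82212571
  55.2275452  -49.54754568] [-0.1  0.1 -0.   0.   0.1  0.1  0. ]
cam minus tcp [0.03432493 0.06446202 0.18640282]
```

View pics/scene6.png

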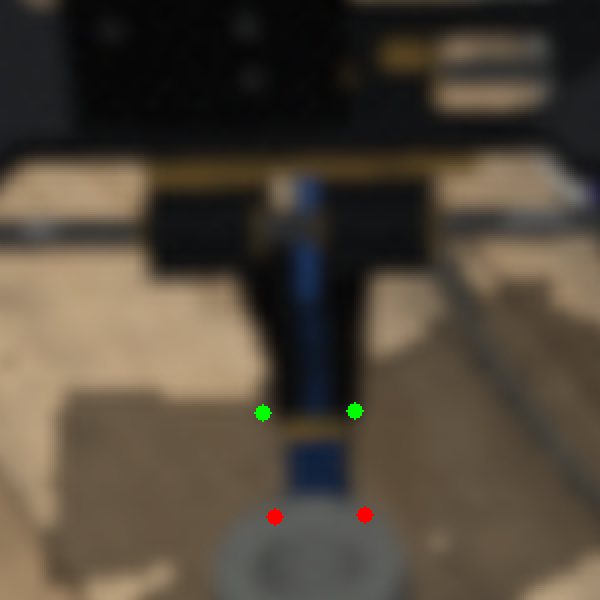

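The scene view agrees: the fingertips meet the green dots (tip z≈0.044 m), not the red ones (0.005 m). The reported TCP height is therefore about 39 mm lower than the real fingers. I'll open the jaws and go down in checked steps.

```bash
python3 -m pendant '[{"rx":0,"ry":0,"rz":0,"tx":0,"ty":0,"tz":0,"jaw":46},{"rx":0,"ry":0,"rz":0,"tx":0,"ty":0,"tz":0,"jaw":46},{"rx":0,"ry":0,"rz":0,"tx":0,"ty":0,"tz":0,"jaw":46},{"rx":0,"ry":0,"rz":0,"tx":0,"ty":0,"tz":0,"jaw":46},{"rx":0,"ry":0,"rz":0,"tx":0,"ty":0,"tz":5,"jaw":46},{"rx":0,"ry":0,"rz":0,"tx":0,"ty":0,"tz":8,"jaw":46},{"rx":0,"ry":0,"rz":0,"tx":0,"ty":0,"tz":8,"jaw":46},{"rx":0,"ry":0,"rz":0,"tx":0,"ty":0,"tz":5,"jaw":46},{"rx":0,"ry":0,"rz":0,"tx":0,"ty":0,"tz":0,"jaw":46},{"rx":0,"ry":0,"rz":0,"tx":0,"ty":0,"tz":0,"jaw":46}]'
cat > tip.py <<'E'
from h import *
import sys
c=grab('scene'); im=cv2.resize(c['img'][180:240,240:320],None,fx=10,fy=10,interpolation=cv2.INTER_CUBIC)
save({'img':im},f'pics/scene{sys.argv[1]}.png')
c=grab('wrist'); save(c,f'pics/wrist{sys.argv[1]}.png')
o=env.get_obs(); print(o['tool_pos'],o['force'],o['grip_width'])
P=cloud(c);t=o['tool_pos']; yaw=np.radians(o['tool_rot'][2])
R=np.array([[np.cos(yaw),np.sin(yaw),0],[np.sin(yaw),-np.cos(yaw),0],[0,0,-1]])
Q=((P-t)@R*1000); m=(Q[...,2]<-5)&(Q[...,0]<13)&(Q[...,0]>5)&(abs(Q[...,1])<40)&(P[...,2]<.12)
m[:280]=m[:280]; s=Q[m]
for a in range(-40,40,4):
    k=s[(s[:,1]>=a)&(s[:,1]<a+4)]
    if len(k): print(a,'tool z max',k[:,2].max().round(1),'world z',round(t[2]*1000-k[:,2].max(),1))
E
python3 tip.py 7
```

```text
time_s: 6.3
tool_pos: [0.4895, 0.2134, -0.0075]
tool_rot: [-180.0, 0.1, 62.0]
force: [-0.3, 0.2, -0.2]
grip_width: 0.0456
[ 0.4901221   0.21371126 -0.00668713] [ 0.40897412  0.08588645 -0.38480455] 0.045838916027247815
-40 tool z max -6.0 world z -0.7
-36 tool z max -6.4 world z -0.2
-32 tool z max -6.2 world z -0.5
-28 tool z max -6.2 world z -0.5
-24 tool z max -6.5 world z -0.2
-20 tool z max -6.0 world z -0.6
-16 tool z max -6.3 world z -0.3
-12 tool z max -6.5 world z -0.2
-8 tool z max -34.2 world z 27.5
-4 tool z max -34.1 world z 27.4
0 tool z max -34.3 world z 27.6
4 tool z max -32.2 world z 25.5
8 tool z max -5.7 world z -1.0
12 tool z max -6.3 world z -0.4
16 tool z max -6.3 world z -0.4
20 tool z max -6.4 world z -0.3
24 tool z max -6.2 world z -0.5
28 tool z max -5.9 world z -0.8
32 tool z max -6.3 world z -0.4
36 tool z max -6.1 world z -0.6
```

View pics/scene7.png

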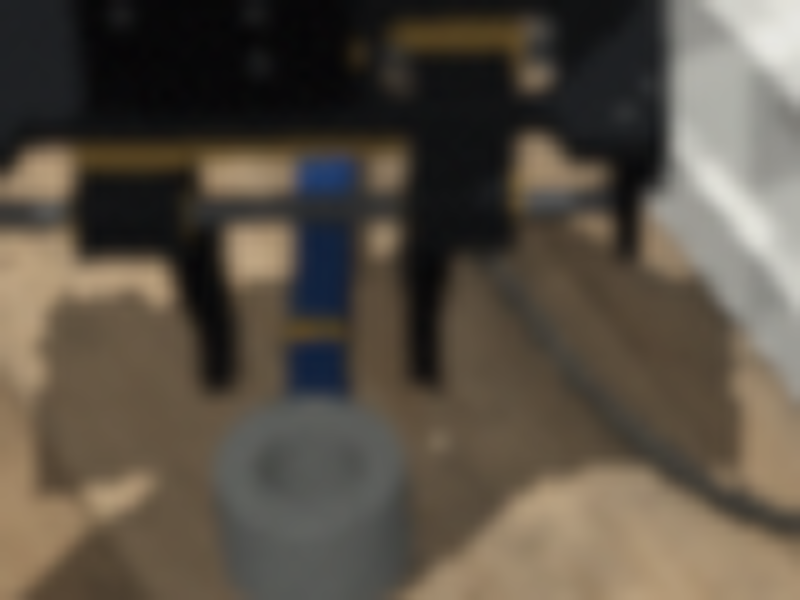

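View pics/wrist7.png

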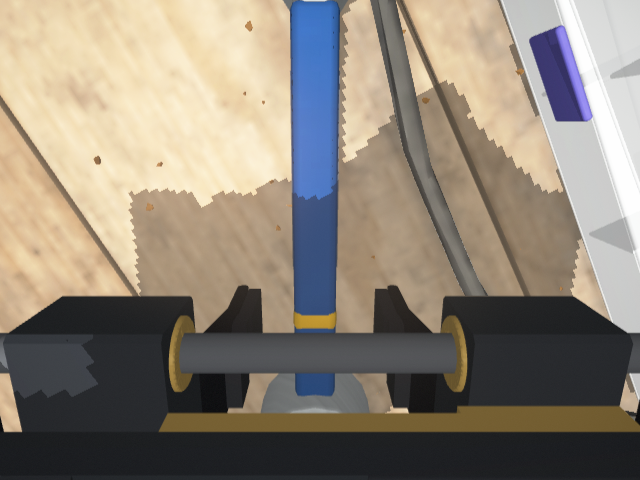

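Both fingers now straddle the arm at the stripe, with tips at about 18 mm height. Another 11 mm down, then close.

```bash
python3 -m pendant '[{"rx":0,"ry":0,"rz":0,"tx":0,"ty":0,"tz":4,"jaw":46},{"rx":0,"ry":0,"rz":0,"tx":0,"ty":0,"tz":4,"jaw":46},{"rx":0,"ry":0,"rz":0,"tx":0,"ty":0,"tz":3,"jaw":46},{"rx":0,"ry":0,"rz":0,"tx":0,"ty":0,"tz":0,"jaw":46}]'
python3 -m pendant '[{"rx":0,"ry":0,"rz":0,"tx":0,"ty":0,"tz":0,"jaw":30},{"rx":0,"ry":0,"rz":0,"tx":0,"ty":0,"tz":0,"jaw":20},{"rx":0,"ry":0,"rz":0,"tx":0,"ty":0,"tz":0,"jaw":10},{"rx":0,"ry":0,"rz":0,"tx":0,"ty":0,"tz":0,"jaw":5},{"rx":0,"ry":0,"rz":0,"tx":0,"ty":0,"tz":0,"jaw":5},{"rx":0,"ry":0,"rz":0,"tx":0,"ty":0,"tz":0,"jaw":5},{"rx":0,"ry":0,"rz":0,"tx":0,"ty":0,"tz":0,"jaw":5}]' 45
python3 tip.py 8 | head -1
```

```text
time_s: 6.73
tool_pos: [0.4893, 0.2134, -0.0185]
tool_rot: [-180.0, 0.1, 62.0]
force: [0.1, 1.0, 0.1]
grip_width: 0.0462
time_s: 7.32
tool_pos: [0.4897, 0.2139, -0.0176]
tool_rot: [-180.0, -0.0, 62.0]
force: [-1.7, 0.2, 1.6]
grip_width: 0.0157
[ 0.48966953  0.21396892 -0.01759593] [-1.80985966  0.03561786  2.13896946] 0.015604191547434249
```

View pics/wrist8.png

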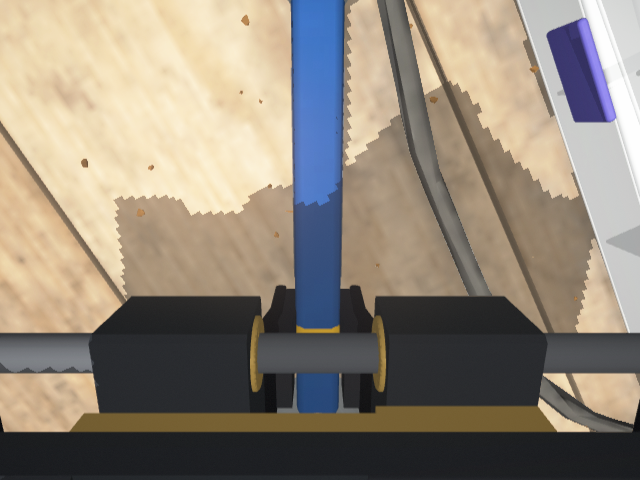

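View pics/scene8.png

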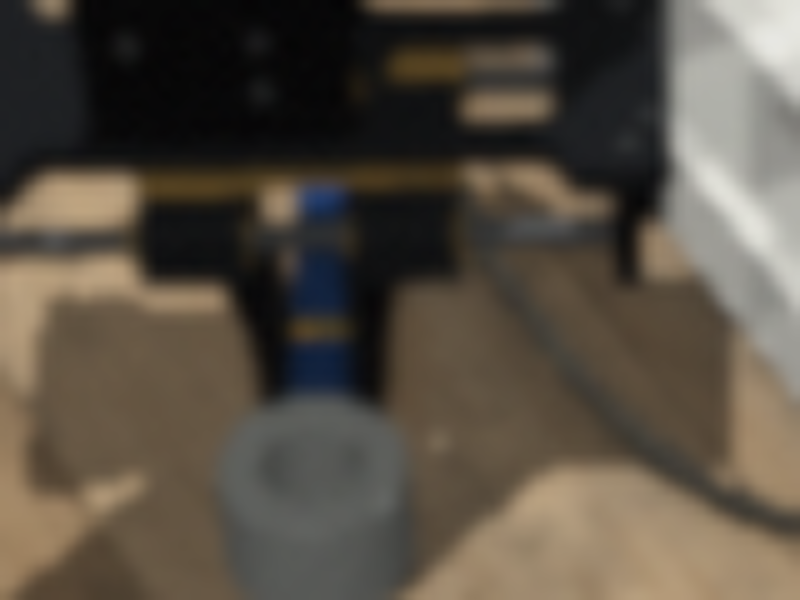

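Grip width is 15.6 mm, so the fingers are on the 16 mm arm at the stripe. Lifting.

```bash
python3 -m pendant '[{"rx":0,"ry":0,"rz":0,"tx":0,"ty":0,"tz":-4,"jaw":5},{"rx":0,"ry":0,"rz":0,"tx":0,"ty":0,"tz":-8,"jaw":5},{"rx":0,"ry":0,"rz":0,"tx":0,"ty":0,"tz":-10,"jaw":5},{"rx":0,"ry":0,"rz":0,"tx":0,"ty":0,"tz":-10,"jaw":5},{"rx":0,"ry":0,"rz":0,"tx":0,"ty":0,"tz":-8,"jaw":5},{"rx":0,"ry":0,"rz":0,"tx":0,"ty":0,"tz":0,"jaw":5},{"rx":0,"ry":0,"rz":0,"tx":0,"ty":0,"tz":0,"jaw":5}]' 55
cat > lev.py <<'E'
from h import *
import sys
n=sys.argv[1]
c=grab('wrist'); save(c,f'pics/wrist{n}.png'); P=cloud(c); hsv=cv2.cvtColor(c['img'],cv2.COLOR_RGB2HSV)
o=env.get_obs(); t=o['tool_pos']; yaw=np.radians(o['tool_rot'][2])
R=np.array([[np.cos(yaw),np.sin(yaw),0],[np.sin(yaw),-np.cos(yaw),0],[0,0,-1]])
Q=(P-t)@R*1000
m=(hsv[...,0]>100)&(hsv[...,0]<122)&(hsv[...,1]>120)&(abs(Q[...,1])<12)&(abs(Q[...,2])<60)
ys,xs=np.nonzero(m); print('rows',ys.min(),ys.max(),len(xs))
s=Q[m]; k=np.median(s[:,2]); s=s[abs(s[:,2]-k)<15]
a=np.polyfit(s[:,0],s[:,2],1); b=np.polyfit(s[:,0],s[:,1],1)
print('arm top tool z at x=0',a[1].round(1),'pitch deg (neg=eye up)',np.degrees(a[0]).round(2),'yaw off deg',np.degrees(b[0]).round(2),'y0',b[1].round(1),'xrange',s[:,0].min().round(1),s[:,0].max().round(1))
print('world arm top z',(t[2]*1000-a[1]).round(1),'underside',(t[2]*1000-a[1]-28).round(1))
print(t,o['tool_rot'],o['force'],o['wrist_torque'],o['grip_width'],o['time_s'])
c=grab('scene'); save({'img':c['img']},f'pics/scene{n}.png')
E
python3 lev.py 9
```

```text
time_s: 8.0
tool_pos: [0.4906, 0.2141, 0.0232]
tool_rot: [179.9, -0.1, 62.0]
force: [-0.1, 0.2, -5.8]
grip_width: 0.0155
rows 0 412 16818
arm top tool z at x=0 -47.2 pitch deg (neg=eye up) -0.04 yaw off deg 0.09 y0 0.4 xrange -32.6 108.3
world arm top z 69.7 underside 41.7
[0.48997305 0.21374505 0.02250393] [ 1.79991500e+02 -2.84487259e-02  6.19990176e+01] [ 0.26827389 -0.20935257 -6.3965781 ] [-0.1508069   0.1007797  -0.03561215] 0.015515472870324003 8.05
```

View pics/scene9.png

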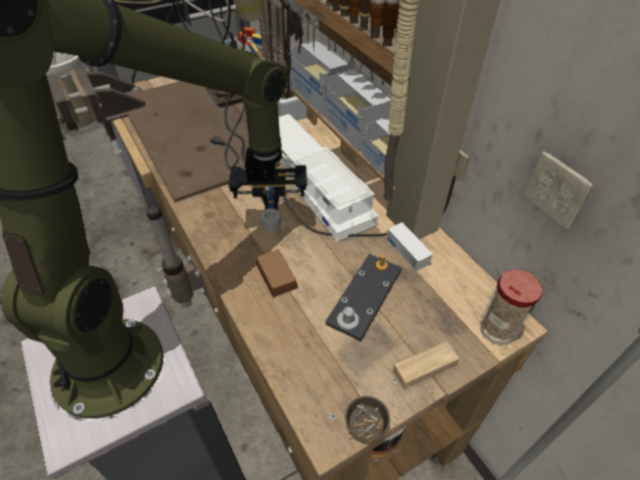

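The lever is gripped and level (pitch −0.04°), with its underside about 42 mm up. I'll raise it well above everything, then carry it across and turn it.

```bash
python3 -m pendant '[{"rx":0,"ry":0,"rz":0,"tx":0,"ty":0,"tz":-5,"jaw":5},{"rx":0,"ry":0,"rz":0,"tx":0,"ty":0,"tz":-12,"jaw":5},{"rx":0,"ry":0,"rz":0,"tx":0,"ty":0,"tz":-16,"jaw":5},{"rx":0,"ry":0,"rz":0,"tx":0,"ty":0,"tz":-16,"jaw":5},{"rx":0,"ry":0,"rz":0,"tx":0,"ty":0,"tz":-16,"jaw":5},{"rx":0,"ry":0,"rz":0,"tx":0,"ty":0,"tz":-16,"jaw":5},{"rx":0,"ry":0,"rz":0,"tx":0,"ty":0,"tz":-12,"jaw":5},{"rx":0,"ry":0,"rz":0,"tx":0,"ty":0,"tz":-7,"jaw":5},{"rx":0,"ry":0,"rz":0,"tx":0,"ty":0,"tz":0,"jaw":5}]'
python3 -m pendant '[{"rx":0,"ry":0,"rz":0,"tx":-6,"ty":4.2,"tz":0,"jaw":5},{"rx":0,"ry":0,"rz":0,"tx":-14,"ty":9.8,"tz":0,"jaw":5},{"rx":0,"ry":0,"rz":0,"tx":-22,"ty":15.5,"tz":0,"jaw":5},{"rx":0,"ry":0,"rz":0,"tx":-22,"ty":15.5,"tz":0,"jaw":5},{"rx":0,"ry":0,"rz":0,"tx":-22,"ty":15.5,"tz":0,"jaw":5},{"rx":0,"ry":0,"rz":0,"tx":-22,"ty":15.5,"tz":0,"jaw":5},{"rx":0,"ry":0,"rz":0,"tx":-22,"ty":15.5,"tz":0,"jaw":5},{"rx":0,"ry":0,"rz":0,"tx":-22,"ty":15.5,"tz":0,"jaw":5},{"rx":0,"ry":0,"rz":0,"tx":-22,"ty":15.5,"tz":0,"jaw":5},{"rx":0,"ry":0,"rz":0,"tx":-22,"ty":15.5,"tz":0,"jaw":5},{"rx":0,"ry":0,"rz":0,"tx":-22,"ty":15.5,"tz":0,"jaw":5},{"rx":0,"ry":0,"rz":0,"tx":-22,"ty":15.5,"tz":0,"jaw":5},{"rx":0,"ry":0,"rz":0,"tx":-22,"ty":15.5,"tz":0,"jaw":5},{"rx":0,"ry":0,"rz":0,"tx":-18,"ty":12.6,"tz":0,"jaw":5},{"rx":0,"ry":0,"rz":0,"tx":-8,"ty":5.6,"tz":0,"jaw":5},{"rx":0,"ry":0,"rz":0,"tx":-3,"ty":2,"tz":0,"jaw":5},{"rx":0,"ry":0,"rz":0,"tx":0,"ty":0,"tz":0,"jaw":5}]'
python3 -m pendant '[{"rx":0,"ry":0,"rz":2,"tx":0,"ty":0,"tz":0,"jaw":5},{"rx":0,"ry":0,"rz":4,"tx":0,"ty":0,"tz":0,"jaw":5},{"rx":0,"ry":0,"rz":5,"tx":0,"ty":0,"tz":0,"jaw":5},{"rx":0,"ry":0,"rz":5,"tx":0,"ty":0,"tz":0,"jaw":5},{"rx":0,"ry":0,"rz":5,"tx":0,"ty":0,"tz":0,"jaw":5},{"rx":0,"ry":0,"rz":5,"tx":0,"ty":0,"tz":0,"jaw":5},{"rx":0,"ry":0,"rz":3.3,"tx":0,"ty":0,"tz":0,"jaw":5},{"rx":0,"ry":0,"rz":2,"tx":0,"ty":0,"tz":0,"jaw":5},{"rx":0,"ry":0,"rz":0,"tx":0,"ty":0,"tz":0,"jaw":5},{"rx":0,"ry":0,"rz":0,"tx":0,"ty":0,"tz":0,"jaw":5}]'
python3 lev.py 10
python3 - <<'E'
from h import *
c=grab('top'); save({'img':cv2.resize(c['img'][180:330,290:440],None,fx=4,fy=4,interpolation=cv2.INTER_CUBIC)},'pics/top10.png')
E
```

```text
time_s: 8.85
tool_pos: [0.4912, 0.2143, 0.1244]
tool_rot: [179.9, -0.2, 62.0]
force: [0.2, 0.1, -5.0]
grip_width: 0.0153
time_s: 10.27
tool_pos: [0.5332, -0.1398, 0.1214]
tool_rot: [-179.9, 0.0, 61.9]
force: [-0.3, 0.5, -5.2]
grip_width: 0.0159
time_s: 11.1
tool_pos: [0.534, -0.1373, 0.1219]
tool_rot: [-179.9, 0.0, 30.9]
force: [-1.0, -0.2, -5.6]
grip_width: 0.0156
rows 0 412 17321
arm top tool z at x=0 -46.2 pitch deg (neg=eye up) 0.05 yaw off deg 0.01 y0 0.2 xrange -33.1 108.0
world arm top z 168.2 underside 140.2
[ 0.53397069 -0.13773801  0.12197825] [-1.79939408e+02 -1.60555156e-03  3.08778653e+01] [-0.06770791  0.28606617 -6.13986778] [-0.12841129  0.1510132  -0.00083764] 0.015918452644762306 11.15
```

View pics/wrist10.png

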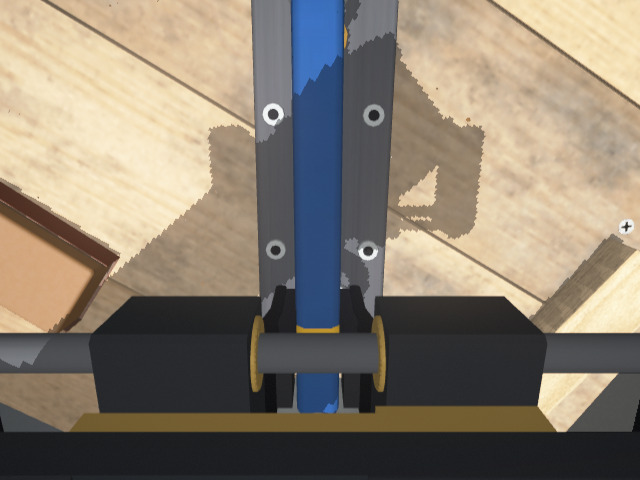

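View pics/scene10.png

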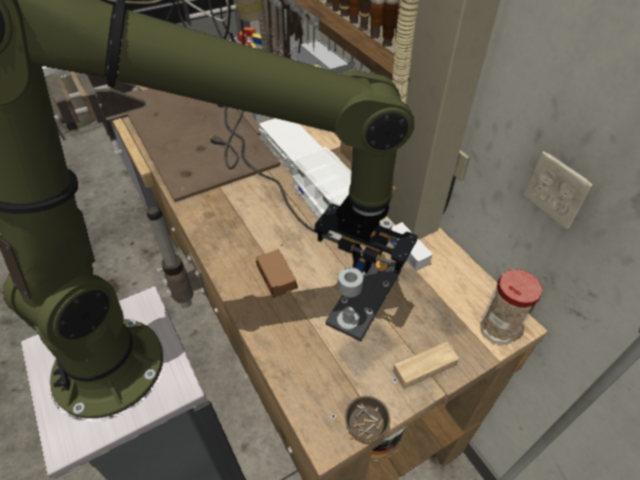

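View pics/top10.png

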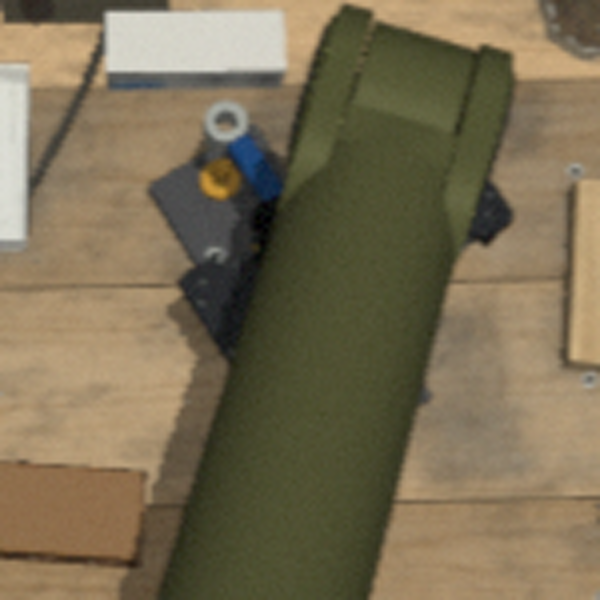

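In the wrist view the lever runs down the middle of the plate, with screws at (273,114), (373,115), (275,250) and (368,250). The scene and top views show the boss over the spigot side and the eye over the pin side, about 8 cm above the tips. Now I'll measure the residual offsets.

```bash
python3 - <<'E'
from h import *
w=grab('wrist'); o=env.get_obs(); t=o['tool_pos']
pts=[(273,114),(373.5,115),(275.5,250),(368,250)]
W=[onplane(w,u,v,.016)[:2] for u,v in pts]; 
for p in W: print('screw',p.round(4))
a=(W[0]+W[1])/2; b=(W[2]+W[3])/2; d=a-b; print('screw centreline ang',np.degrees(np.arctan2(d[1],d[0])).round(2),'center',((a+b)/2).round(4), 'sidesp',np.linalg.norm(W[0]-W[1]),np.linalg.norm(d))
for p,q in [(0,2),(1,3)]: e=W[p]-W[q]; print(np.degrees(np.arctan2(e[1],e[0])).round(2))
# screws in initial top/scene crops
T=grab('top'); S=grab('scene')
def cp(x,y,f,o0): return (x+.5)/f-.5+o0[0],(y+.5)/f-.5+o0[1]
tp=[cp(x,y,6,(320,205)) for x,y in [(143,235),(259,165),(247,399),(366,327)]]
sp=[cp(x,y,6,(320,245)) for x,y in [(250,168),(396,231),(147,329),(298,398)]]
for nm,c,l in [('top',T,tp),('scene',S,sp)]:
    V=[onplane(c,u,v,.016)[:2] for u,v in l]; m=np.mean(V,0); e=(V[0]+V[1]-V[2]-V[3]); print(nm,'screw centre',m.round(4),'ang',np.degrees(np.arctan2(e[1],e[0])).round(2),[v.round(4).tolist() for v in V])
zt=.140
print('eye top', onplane(T,*cp(227,121,4,(290,180)),zt+.028).round(4))
print('boss scene', onplane(S,350,279,zt+.036).round(4))
x=np.array([np.cos(np.radians(30.88)),np.sin(np.radians(30.88))])
print('expected eye',t[:2]+x*.123,'boss',t[:2]-x*.057)
save({'img':cv2.resize(S['img'][250:340,310:430],None,fx=6,fy=6,interpolation=cv2.INTER_CUBIC)},'pics/s11.png')
E
```

```text
screw [ 0.5865 -0.0745]
screw [ 0.6193 -0.1308]
screw [ 0.507  -0.1209]
screw [ 0.5404 -0.177 ]
screw centreline ang 30.3 center [ 0.5633 -0.1258] sidesp 0.06520686471569082 0.09174215858073546
30.26
30.34
top screw centre [ 0.5653 -0.1219] ang 30.54 [[0.588, -0.0715], [0.6205, -0.1263], [0.51, -0.117], [0.5427, -0.1728]]
scene screw centre [ 0.5673 -0.1194] ang 30.32 [[0.5902, -0.0686], [0.6225, -0.1245], [0.512, -0.1144], [0.5443, -0.1702]]
eye top [ 0.6395 -0.0744  0.168 ]
boss scene [ 0.4823 -0.1714  0.176 ]
expected eye [ 0.63957697 -0.07566717] boss [ 0.48509303 -0.16805068]
```

View pics/s11.png

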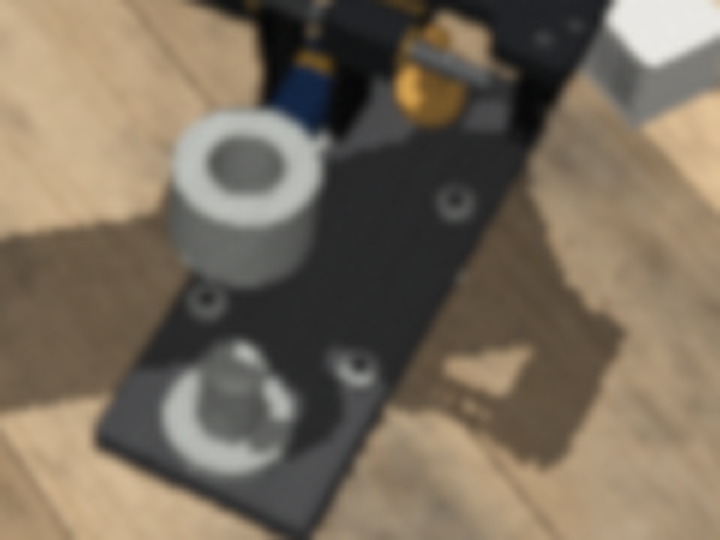

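```bash
python3 - <<'E'
from h import *
T=grab('top'); S=grab('scene'); o=env.get_obs(); print(o['tool_pos'],o['tool_rot'][2])
def cp(x,y,f,o0): return (x+.5)/f-.5+o0[0],(y+.5)/f-.5+o0[1]
for zt in (.140,): print('boss scene', onplane(S,*cp(248,163,6,(310,250)),zt+.036).round(4))
C=[onplane(T,*cp(x,y,6,(320,205)),.016)[:2] for x,y in [(203,38),(45,132),(307,545),(465,443)]]
print('top corners centre',np.mean(C,0).round(4),[np.linalg.norm(C[i]-C[i-1]).round(4) for i in range(4)])
C=[onplane(S,*cp(x,y,6,(320,245)),.016)[:2] for x,y in [(298,56),(490,138),(242,565),(38,460)]]
print('scene corners centre',np.mean(C,0).round(4),[np.linalg.norm(C[i]-C[i-1]).round(4) for i in range(4)])
# depth of top-view tips
for n,c in [('top',T),('scene',S)]:
    P=cloud(c); m=(P[...,0]>.45)&(P[...,0]<.52)&(P[...,1]>-.2)&(P[...,1]<-.14)&(P[...,2]>.05)&(P[...,2]<.075)
    if m.sum(): print(n,'spigot',m.sum(),P[m].mean(0).round(4),np.percentile(P[m][:,2],[50,95]).round(4))
    m=(P[...,0]>.62)&(P[...,0]<.66)&(P[...,1]>-.1)&(P[...,1]<-.05)&(P[...,2]>.045)&(P[...,2]<.075)
    if m.sum(): print(n,'pin',m.sum(),P[m].mean(0).round(4))
E
python3 - <<'E'
import cv2
im=cv2.imread('pics/top0.png'); im2=cv2.imread('pics/scene0.png')
a=cv2.resize(im[212:237,332:357],None,fx=16,fy=16,interpolation=cv2.INTER_CUBIC)
b=cv2.resize(im2[245:270,370:395],None,fx=16,fy=16,interpolation=cv2.INTER_CUBIC)
cv2.imwrite('pics/pins.png',cv2.hconcat([a,b]))
E
```

```text
[ 0.53403866 -0.13940302  0.12226283] 30.69934591456433
boss scene [ 0.487  -0.1676  0.176 ]
top corners centre [ 0.5627 -0.1217] [np.float64(0.2254), np.float64(0.0872), np.float64(0.227), np.float64(0.0867)]
scene corners centre [ 0.5639 -0.1244] [np.float64(0.2265), np.float64(0.0873), np.float64(0.228), np.float64(0.0858)]
top pin 18 [ 0.6394 -0.0769  0.0576]
scene spigot 94 [ 0.4846 -0.1698  0.0574] [0.0577 0.0616]
scene pin 17 [ 0.6409 -0.0783  0.0576]
```

View pics/pins.png

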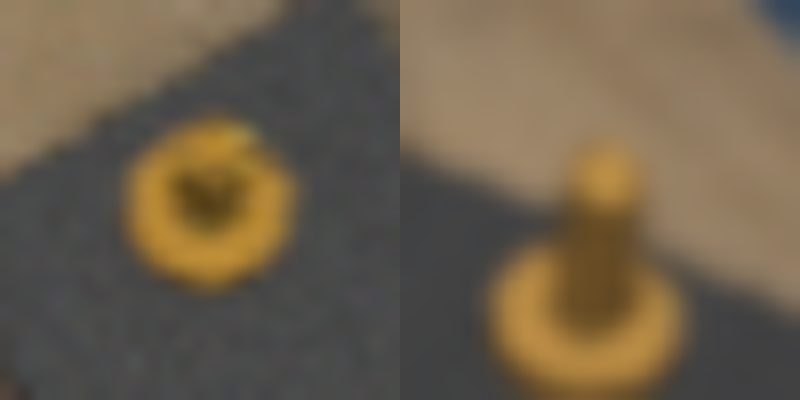

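The estimates agree to about 3 mm: spigot ≈ (0.485,−0.1685), pin ≈ (0.640,−0.077), with the lever's bores above both. I'll lower the lever by 40 mm to the final height.

```bash
python3 -m pendant '[{"rx":0,"ry":0,"rz":0.2,"tx":0,"ty":0,"tz":3,"jaw":5},{"rx":0,"ry":0,"rz":0,"tx":0,"ty":0,"tz":7,"jaw":5},{"rx":0,"ry":0,"rz":0,"tx":0,"ty":0,"tz":8,"jaw":5},{"rx":0,"ry":0,"rz":0,"tx":0,"ty":0,"tz":8,"jaw":5},{"rx":0,"ry":0,"rz":0,"tx":0,"ty":0,"tz":7,"jaw":5},{"rx":0,"ry":0,"rz":0,"tx":0,"ty":0,"tz":4,"jaw":5},{"rx":0,"ry":0,"rz":0,"tx":0,"ty":0,"tz":3,"jaw":5},{"rx":0,"ry":0,"rz":0,"tx":0,"ty":0,"tz":0,"jaw":5},{"rx":0,"ry":0,"rz":0,"tx":0,"ty":0,"tz":0,"jaw":5},{"rx":0,"ry":0,"rz":0,"tx":0,"ty":0,"tz":0,"jaw":5},{"rx":0,"ry":0,"rz":0,"tx":0,"ty":0,"tz":0,"jaw":5}]'
python3 lev.py 12
python3 - <<'E'
from h import *
S=grab('scene'); T=grab('top')
a=cv2.resize(S['img'][250:340,310:430],None,fx=5,fy=5,interpolation=cv2.INTER_CUBIC); save({'img':a},'pics/s12.png')
save({'img':cv2.resize(T['img'][190:250,320:380],None,fx=10,fy=10,interpolation=cv2.INTER_CUBIC)},'pics/t12.png')
E
```

```text
time_s: 12.42
tool_pos: [0.5345, -0.1394, 0.0827]
tool_rot: [180.0, -0.1, 30.5]
force: [0.2, -1.0, -6.2]
grip_width: 0.0157
rows 0 412 17342
arm top tool z at x=0 -46.4 pitch deg (neg=eye up) -0.01 yaw off deg 0.07 y0 0.6 xrange -33.1 107.8
world arm top z 129.1 underside 101.1
[ 0.53442141 -0.13939873  0.08270098] [ 1.79976519e+02 -4.80903990e-02  3.04997217e+01] [-0.25566818 -0.02993286 -5.82006206] [-0.09500307  0.13561608  0.03042787] 0.015404622030524 12.4667
```

View pics/s12.png

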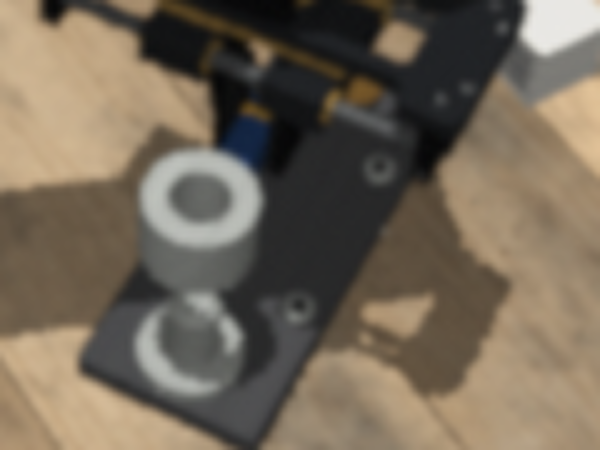

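View pics/t12.png

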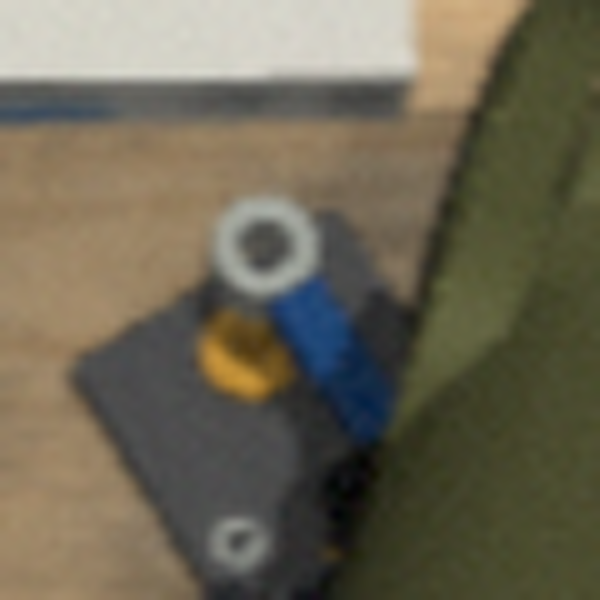

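View pics/wrist12.png

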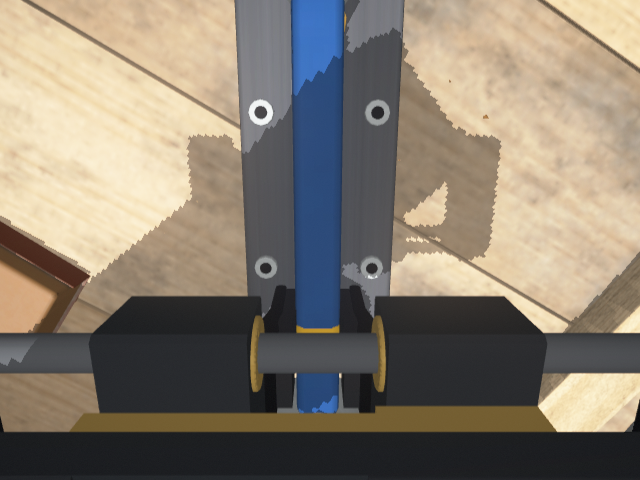

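```bash
python3 - <<'E'
from h import *
T=grab('top'); S=grab('scene'); o=env.get_obs()
def cp(x,y,f,o0): return (x+.5)/f-.5+o0[0],(y+.5)/f-.5+o0[1]
print('boss scene',onplane(S,*cp(201,198,5,(310,250)),.137).round(4),'spigot scene',onplane(S,*cp(173,395,6,(320,245)),.06).round(4))
print('eye top',onplane(T,*cp(266,246,10,(320,190)),.129).round(4),'pin top',onplane(T,*cp(218,150,16,(332,212)),.06).round(4),'pin scene',onplane(S,*cp(203,175,16,(370,245)),.06).round(4))
w=grab('wrist')
W=[onplane(w,u,v,.016)[:2] for u,v in [(260.5,112.5),(377,112.5),(265,267.5),(371.5,267.5)]]
m=np.mean(W,0); e=W[0]+W[1]-W[2]-W[3]; print('wrist screws centre',m.round(4),np.degrees(np.arctan2(e[1],e[0])).round(2))
x=np.array([np.cos(np.radians(30.5)),np.sin(np.radians(30.5))]);n=np.array([-x[1],x[0]])
print('tool vs wrist screw centre: along',(m-o['tool_pos'][:2])@x,'lateral',(m-o['tool_pos'][:2])@n, 'speed',abs(o['joint_velocities']).max())
E
```

```text
boss scene [ 0.4857 -0.1689  0.137 ] spigot scene [ 0.4865 -0.169   0.06  ]
eye top [ 0.6398 -0.0755  0.129 ] pin top [ 0.6412 -0.0759  0.06  ] pin scene [ 0.6402 -0.0783  0.06  ]
wrist screws centre [ 0.5626 -0.1241] 30.31
tool vs wrist screw centre: along 0.03224719435857609 lateral -0.0013652786160487798 speed 0.08125415756215125
```

The bores are within about 2 mm of the pin axes, the lever is level and still, and its underside is about 41 mm above the tips. Handing in.

```bash
python3 -c "
from cell import env
print(env.sign_off()); print(env.get_obs()['time_s'])"
```

```text
the job is handed in; nothing more can be done
None
the job is handed in; nothing more can be done
```

The lever is gripped at its yellow stripe and held level and still over the fixture. I handed the job in at about 12.7 s; it reported no verdict.

**Last checks**
- **Bores:** measured in the same camera, the big bore was about 1 mm from the spigot axis and the small bore about 1.5 mm from the pin axis. The wrist view of the plate's screws agreed to about 1.5 mm.
- **Height and tilt:** the underside was about 41 mm above the pin tips, with a tilt of 0.01° along the arm.
- **Grip:** the finger opening was 15.4 mm on the 16 mm arm, with a 55 N grip. The tool carried about 6 N, and nothing in the force readings suggested a knock on the way.
- **Bystanders:** I kept clear of the carton, tin and block, but did not measure their positions again at the end.

**What disagreed**
- **Reported height:** the TCP height reads about 39 mm lower than where the fingers really are. The first close therefore shut on nothing above the arm (width 5–7 mm). Wrist depth and the scene view both showed this, so I reopened, went lower and gripped properly. Later heights come from the cameras.
- **Fixture position:** early estimates from the different cameras differed by a few millimetres, and up to 7 mm for the screw pattern. I relied on same-camera comparisons for the final alignment.

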